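# Open the snap cover of the camera rig's battery box

## Robot

A 7-joint arm with a two-finger parallel gripper is mounted at the origin on the work surface. World frame = base frame: x ahead of the robot, y to its left, z up, the work surface at z = 0. Lengths are in m, angles in rad, forces in N, time in s.
With the tool pointing down it reaches from about 0.35 to 0.9 m from the base axis. Payload 7.2 kg.
Tool frame: the origin (TCP) lies at the very end of the fingers, on their centre line; the grasp point (between the pads) lies 19 mm behind it; y points along the fingers, x is the direction in which the jaws open and shut, and the axes are right-handed (so a half turn about y gives the same grasp; the last joint's range is limited). The gripper opens to 85 mm and grips with 20 to 120 N. Pads are 22 mm wide; open, the fingers measure 114 mm over their backs; the gripper's body (76 mm by 85 mm) begins 54 mm behind the grasp point. The pads swing forward as they close: fully open they stand 13 mm farther back than shut.
Start: joints at [-1.382, 0.411, -0.013, 1.596, 0.006, 1.134, -0.082], TCP at [0.159, 0.605, 0.231] pointing down, gripper open.
Joint ranges: [-2.95, 2.95], [-0.29, 1.99], [-1.47, 1.44], [0.14, 2.54], [-1.03, 4.17], [0.13, 1.85], [-2.86, 2.86]. Speed limits (rad/s): [2.39, 2.39, 3.01, 3.01, 3.14, 3.14, 3.14].

## Interface

Orientations are given as a 3x3 rotation matrix whose columns are the frame's x, y, z axes.
In Python, from cell import * gives the robot as it stands.
- The arm moves only by the tool servo_tool, never from a script. Its argument "deltas" is a list of rows, each a list of 2 entries, a list of its own where there are three numbers: the shift along the world's x, y, z in m, then the turn, a rotation vector about the world's x, y, z in rad. In form: [[[dx, dy, dz], [wx, wy, wz]], ...]. A call has 1 to 12 rows; each row is the pose to reach, as a shift and turn from the pose commanded when the call began; what a row does not reach only later rows make up. A row lasts 1/12 s, in which the tool goes at most 41.7 mm and 7.16 degrees, less where a joint would pass 70% of its speed; a pose out of reach is approached as far as the arm can. A call with a gripper value outside its range is refused whole. "claw" is the finger opening in m, from 0 to 0.0854, set as the call begins (left out, the last holds). The fingers move at their own pace and stop on an object; "squeeze" is the grip in N (left out, the last holds). Time passes only in rows, so rows that repeat a pose let the fingers close. It gives the time, the measured TCP pose, the force and the opening at its end, in the units of the state.
- state(): the state, without advancing time (a new reading comes with each control period).
- camera(name): name is "side" or "top"; returns (picture, depth): 480x640x3 uint8, red, green, blue; 480x640 float32, m along the optical axis (not along the pixel's ray), 0 where there is no reading.
- camera_info(name): a dict with "fx", "fy", "cx", "cy" (pixels), "position" and "attitude" of the camera in the world. Camera axes: x right, y down, z forward; pixel columns grow to the right and rows downward; lengths in m; the calibration is good to about 2 mm. A picture is of the moment at which its call begins. camera_info takes no time and is no camera call.
- sign_off(): hands the job in, once; it reports no verdict.
Trained networks look in the newest picture that a camera, given by its name, has taken for a name from the list of things; names that differ only in an ending like _2 or _b are one class to them, and where a whole thing is asked for, a point or a joint stands for the part that bears it (a point fixed in the world has none). Each returns a list of dicts, best first, with "p" (0 to 1); they miss things now and then, are a little off and sometimes report something else, mostly with a low value. They report only what shows in the picture. A call takes as long as a camera call.
- look_for(camera, query): "rect" ([left, top, width, height] in pixels, round what is visible of it).
- regions_of(camera, query): "mask" (480x640 bool, what is visible of it) and "rect" ([left, top, width, height] in pixels, round what is visible of it).
- mark_of(camera, query): "xy" ([column, row] in pixels: a listed point, or the origin of a listed thing).
The state is a dict: "clock": time; "qpos": joint angles; "joint_vel": joint speeds; "effort": joint torques, N m; "ee_pos": TCP position; "eef_rot": TCP orientation; "wrist_force": force on the tool from outside, world axes, zero at the start; "ft_torque": the same for the moment, N m; "width": finger opening in m.
Only numpy, scipy, OpenCV 4.12 (cv2) and the standard library are available. Lean on these libraries where they do the work, as an engineer would, in place of code of your own. Each camera call takes 0.05 s, during which the arm holds its last target.

## Task

Take the cover off the battery box: press its snap tab inward with a fingertip, firmly but without forcing it, until the front of the cover springs up, then take the cover by its grip rib, draw it forward out from under the rear lip and lift it off. Lay it gently, right way up and flat, inside the aluminium parts tray, let go, and leave the other things on the bench where they are.

Things in the scene. Friction and masses are not known exactly. Their poses are not given: they have to be found in the camera images.
- power_box: dark metal battery box fixed to the bench, 148 (x) x 104 (y) mm, rim 50 mm high. Origin: centre of its underside, z up. Its front (tab side) looks along its own -x, which points away from the robot within 0.5 rad. The cover rests on the rim. A leaf spring (about 4 N shut) under the cover's front pushes it up. Cheeks 5 mm high guide the rear half of the cover's sides.
- box_keeper (a point): middle of the lower inner edge of the fixed aluminium keeper bar across the box's front (axes of the box); the bar runs 7.5 mm from here along -x, 28 mm each way in y, and 4 mm up (top 61 mm above the bench). The tab's hook is caught under it.
- box_lip (a point): middle of the lower front edge of the fixed lip along the box's rear rim (axes of the box), 7 mm above the rim; it reaches 10.5 mm from here along +x, 42 mm each way in y, 4 mm up. It covers the cover's two rear toes by 4 to 5 mm: draw the cover 6 to 10 mm along the box's -x, its front sprung up, before lifting.
- cover: loose light-grey plastic cover, 0.12 to 0.23 kg, plate 120 (x) x 90 (y) x 6 mm with two rear toes, grip rib on top and snap tab at the middle of the front (-x) edge. Origin: centre of its flat underside, z up; shut, it lies on the box's axis with the box's axes, 50 mm above the bench. Loading it against the box with much over 25 N (overpressing, prying, jamming) damages it.
- cover_rib (a point): centre of the cover's upright grip rib, which is 54 mm long in x, 12 mm thick in y and 24 mm high (12 mm above and below this point; the plate's top is at its foot). Axes of the cover. Take it from above, fingers on its two long sides.
- cover_lug (a point): nominal centre of the outer face of the tab's push lug (26 mm wide in y, 21 high), 23.5 mm above the cover's underside, axes of the cover. The true face is up to 7 mm further out (-x) or in: no reading tells, feel for it. Push along +x: 3 N to start, then 1.2 N per mm plus friction; the hook clicks free after 4 to 7 mm at 8 to 12 N (force dips some 2 N); stop at 8 mm; over 18 N may break it.
- cover_front (a point): underside of the cover, middle of its front edge (axes of the cover): 50 mm above the bench shut, 60 or more sprung up. Fingertip friction holds the front down, so with the tab pressed in raise the fingertip some 15 mm along with it, then back off; a tab let go too soon catches again. Sprung up, the hook stands above the keeper bar.
- tray: open aluminium parts tray fixed to the bench, outside 220 (x) x 180 (y) x 14 mm high, walls and floor 4 mm; origin centre of its underside, z up
- tray_in (a point): centre of the inner floor (4 mm above the bench) of the open aluminium parts tray fixed to the bench; inside 212 (its x) x 172 mm (its y), rim 14 mm above the bench; axes are those of the tray, z up
- spare_pack: loose blue and black spare battery pack 32 x 70 x 26 mm beside the rear of the box, lying flat; origin centre of its underside; bystander
- pliers: loose pliers lying flat, 150 mm long, 13 mm high; origin on the bench under the pivot; bystander
- standoff0: aluminium standoff, 12 mm diameter, 30 mm high, upright; origin centre of its underside; bystander
- standoff1: second standoff, as the first; bystander
- standoff2: third standoff, as the first; bystander
- lens: black camera lens standing upright, 68 mm diameter, 55 mm high; origin centre of its underside; bystander
- wheel: black rubber wheel lying flat, 66 mm diameter, 24 mm high; origin centre of its underside; bystander

How it is judged:
On the way, in this order (a step that is already met when the one before it is completed fails the run):
1. the tab is released and the front of the cover has sprung up at least 7 mm while the cover is still on the box (z of cover_front in the frame of power_box above 0.057 m and z of cover in the frame of power_box below 0.068 m and x of cover in the frame of power_box above -0.012 m), for 0.2 s.
2. the cover is lifted clear of the box (z of cover in the frame of power_box above 0.075 m), for 0.1 s.
At the end, for the whole second after the job is handed in: the cover lies at rest inside the tray, right way up and flat (within 0.05 rad), its underside within 4 mm of the tray's inner floor and its centre within 60 mm of the tray's centre along each tray axis (z of cover in the frame of tray_in between -0.004 and 0.004 m and x of cover in the frame of tray_in between -0.06 and 0.06 m and y of cover in the frame of tray_in between -0.06 and 0.06 m and angle between cover's own z axis and vertical below 0.05 rad and linear speed of cover below 0.02 m/s); the robot touches nothing.
It fails at once if the snap tab is forced (over 20 N from the fingers) (contact force between the fingers and tab above 20 N).
It fails at once if cover forced against the box (over 30 N between them) (contact force between cover and power_box above 30 N).
It fails at once if the cover is dropped or pressed hard into the tray (over 25 N between them) (contact force between cover and tray above 25 N).
It fails at once if the robot presses on the box itself with over 20 N (contact force between any of the arm, the fingers and power_box above 20 N).
It fails at once if a bystander is moved by more than 30 mm (distance of any of spare_pack, pliers, standoff0, standoff1, standoff2, lens, wheel from where it was at the start of the episode above 0.03 m).
It also fails if it takes over 67 s, if anything falls off the work surface, if the arm or the gripper's body presses on something with over 40 N, if the wrist force passes 120 N, or if a joint passes its speed limit or range.

## Working session

There is one attempt and no reset: what is moved stays moved. The work goes in short steps, Python scripts to look and compute and a tool call to move; the robot and the scene stay as the last step left them, time stands still between calls to the robot, and variables do not carry over. Pictures are saved under pics/ and viewed, and the job is handed in when it is done.

Besides the shell and the picture viewer there is one more tool, called as name(argument=value, ...), one argument or row to a line, values as JSON. servo_tool: Moves the arm, as the interface text tells. Its arguments: {"type":"object","properties":{"deltas":{"type":"array"},"claw":{"type":"number"},"squeeze":{"type":"number"}},"required":["deltas"]}

```bash
ls; mkdir -p pics
cat > h.py <<'E'
from cell import *
import numpy as np, cv2
def P(cam,uv,depth=None,z=None):
    i=camera_info(cam);R=np.array(i["attitude"]).reshape(3,3);p=np.array(i["position"])
    d=R@np.array([(uv[0]-i["cx"])/i["fx"],(uv[1]-i["cy"])/i["fy"],1.0])
    return p+d*(depth if depth is not None else (z-p[2])/d[2])
def proj(cam,X):
    i=camera_info(cam);R=np.array(i["attitude"]).reshape(3,3);c=R.T@(np.array(X)-np.array(i["position"]))
    return [i["fx"]*c[0]/c[2]+i["cx"],i["fy"]*c[1]/c[2]+i["cy"]]
def cloud(cam,d):
    i=camera_info(cam);R=np.array(i["attitude"]).reshape(3,3);p=np.array(i["position"])
    v,u=np.mgrid[0:480,0:640]
    c=np.stack([(u-i["cx"])/i["fx"]*d,(v-i["cy"])/i["fy"]*d,d],-1)
    return c@R.T+p
E
python3 - <<'E'
from h import *
np.set_printoptions(precision=4,suppress=True)
for c in("top","side"):
    im,d=camera(c);cv2.imwrite(f"pics/{c}0.png",im[:,:,::-1]);np.save(f"{c}0.npy",d);print(c,camera_info(c))
    for q in("power_box","cover","cover_rib","cover_lug","cover_front","box_keeper","box_lip","tray","tray_in"):
        r=mark_of(c,q)
        print(c,q,[(np.round(x["xy"],1),round(x["p"],2)) for x in r[:2]])
print(state())
E
```

```text
pics
top {'fx': 610.9087294149972, 'fy': 610.9087294149972, 'cx': 332.5311730169873, 'cy': 236.93096202054025, 'position': array([ 0.4996, -0.0015,  1.0675]), 'attitude': array([[-0.0136, -0.9969,  0.0772],
       [-0.9994,  0.0111, -0.0326],
       [ 0.0316, -0.0776, -0.9965]])}
top power_box []
top cover []
top cover_rib [(array([193.5, 293.1]), 0.77), (array([307.1, 173.2]), 0.53)]
top cover_lug [(array([185.3, 249.5]), 0.94), (array([419.4, 121.8]), 0.57)]
top cover_front [(array([185.1, 257.1]), 0.7)]
top box_keeper [(array([183.1, 256.7]), 0.81)]
top box_lip [(array([200.2, 327. ]), 0.9)]
top tray [(array([448.2, 285.2]), 0.63), (array([180.1, 254.8]), 0.49)]
top tray_in [(array([449.4, 284.8]), 0.62), (array([201.8, 358.6]), 0.41)]
side {'fx': 547.5768867757371, 'fy': 547.5768867757371, 'cx': 318.74266695225737, 'cy': 237.485318069436, 'position': array([0.4658, 0.5776, 0.7644]), 'attitude': array([[-0.983 , -0.1406,  0.1181],
       [-0.1836,  0.7485, -0.6372],
       [ 0.0012, -0.648 , -0.7616]])}
side power_box [(array([346.2, 375. ]), 0.87)]
side cover [(array([349.8, 356.
[... 295 characters left out ...]
3.5]), 0.6)]
side tray [(array([378.9, 175.1]), 0.92)]
side tray_in [(array([380.7, 172.7]), 0.69), (array([249.4, 258.7]), 0.37)]
{'clock': 1.0, 'qpos': array([-1.3822,  0.4111, -0.0127,  1.5962,  0.0056,  1.1343, -0.0822]), 'joint_vel': array([ 0.0007, -0.0009, -0.0002, -0.0005,  0.0003, -0.0004,  0.0001]), 'effort': array([  0.0001, -60.0413,   0.6816, -29.9742,   0.0138,   0.0021,
        -0.    ]), 'ee_pos': array([0.1587, 0.6045, 0.2313]), 'eef_rot': array([[ 0.2539, -0.    , -0.9672],
       [ 0.9672,  0.0001,  0.2539],
       [ 0.0001, -1.    ,  0.    ]]), 'wrist_force': array([-0.2251, -0.1329,  0.0169]), 'ft_torque': array([-0.0141,  0.0456, -0.0362]), 'width': 0.08516116026043219}
```

View pictures.

View pics/top0.png

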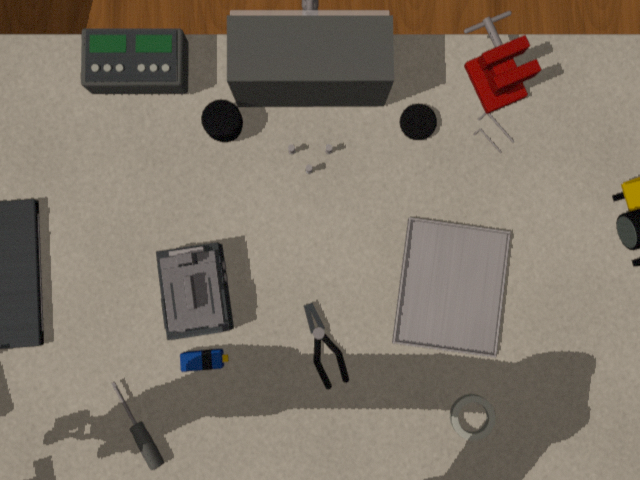

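View pics/side0.png

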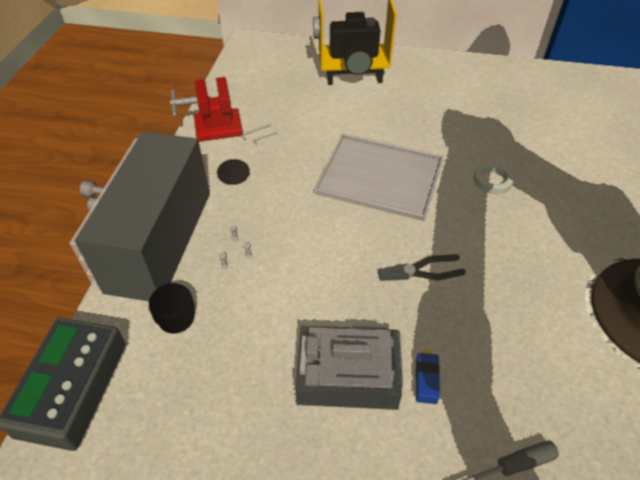

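Run:
```python
from h import *
np.set_printoptions(precision=4,suppress=True)
for c in("top","side"):
    d=np.load(f"{c}0.npy");X=cloud(c,d)
    print(c,"bench z",[np.median(X[v-5:v+5,u-5:u+5,2]).round(4) for u,v in([(350,250),(280,250),(120,200)] if c=="top" else [(300,280),(420,230),(450,420)])])
    m=(X[...,2]>.03)&(X[...,2]<.1)&(X[...,0]>.3)&(X[...,0]<.62)&(X[...,1]>.1)&(X[...,1]<.34)
    m=m.astype(np.uint8);n,l,s,_=cv2.connectedComponentsWithStats(m)
    k=1+np.argmax(s[1:,4]);pts=X[l==k];print(s[k])
    r=cv2.minAreaRect(pts[:,:2].astype(np.float32));print("box rect",r)
    h,e=np.histogram(pts[:,2],np.arange(.03,.1,.002));print(dict(zip(e.round(3),h)))
    # tray
    m=(X[...,2]>.008)&(X[...,2]<.03)&(X[...,0]>.25)&(X[...,0]<.62)&(X[...,1]<-.05)&(X[...,1]>-.4)
    n,l,s,_=cv2.connectedComponentsWithStats(cv2.morphologyEx(m.astype(np.uint8),cv2.MORPH_CLOSE,np.ones((5,5))))
    k=1+np.argmax(s[1:,4]);pts=X[(l==k)&m];print(s[k]);print("tray",cv2.minAreaRect(pts[:,:2].astype(np.float32)))
print()
z={"cover_rib":.068,"cover_lug":.0735,"cover_front":.05,"box_keeper":.057,"box_lip":.057,"tray_in":.004}
uv={"top":{"cover_rib":(193.5,293.1),"cover_lug":(185.3,249.5),"cover_front":(185.1,257.1),"box_keeper":(183.1,256.7),"box_lip":(200.2,327),"tray_in":(449.4,284.8)},
"side":{"cover_rib":(351.7,348.6),"cover_lug":(300.5,344.8),"cover_front":(305.7,353.4),"box_keeper":(304.3,352),"box_lip":(393,363.5),"tray_in":(380.7,172.7)}}
for c in uv:
    for k in uv[c]: print(c,k,P(c,uv[c][k],z=z[k]))
for c,(a,b,x,y) in {"top":(140,225,120,130),"side":(280,305,150,120)}.items():
    im=cv2.imread(f"pics/{c}0.png")[b:b+y,a:a+x];cv2.imwrite(f"pics/{c}0z.png",cv2.resize(im,None,fx=5,fy=5,interpolation=cv2.INTER_CUBIC)[:600,:800])
```

```text
top bench z [np.float64(0.0001), np.float64(0.0002), np.float64(0.0001)]
[ 156  242   76   98 5884]
box rect ((0.4936252534389496, 0.19621437788009644), (0.14825870096683502, 0.10909207165241241), 7.907452583312988)
{np.float64(0.03): np.int64(16), np.float64(0.032): np.int64(24), np.float64(0.034): np.int64(30), np.float64(0.036): np.int64(20), np.float64(0.038): np.int64(17), np.float64(0.04): np.int64(15), np.float64(0.042): np.int64(18), np.float64(0.044): np.int64(18), np.float64(0.046): np.int64(121), np.float64(0.048): np.int64(311), np.float64(0.05): np.int64(350), np.float64(0.052): np.int64(255), np.float64(0.054): np.int64(555), np.float64(0.056): np.int64(1308), np.float64(0.058): np.int64(1396), np.float64(0.06): np.int64(720), np.float64(0.062): np.int64(172), np.float64(0.064): np.int64(29), np.float64(0.066): np.int64(16), np.float64(0.068): np.int64(8), np.float64(0.07): np.int64(11), np.float64(0.072): np.int64(14), np.float64(0.074): np.int64(12), np.float64(0.076): np.int64(9), np.float64(0.078): np.int64(60), np.float64(0.08): np.int64(97), np.float64(0.082): np.
[... 1612 characters left out ...]
int64(0), np.float64(0.092): np.int64(0), np.float64(0.094): np.int64(0), np.float64(0.096): np.int64(0)}
[ 314  134  130   85 1456]
tray ((0.49297085404396057, -0.24219797551631927), (0.1867104172706604, 0.22023850679397583), 81.18634033203125)

top cover_rib [0.4884 0.1922 0.068 ]
top cover_lug [0.5589 0.2046 0.0735]
top cover_front [0.5477 0.2097 0.05  ]
top box_keeper [0.5481 0.2115 0.057 ]
top box_lip [0.4331 0.1832 0.057 ]
top tray_in [ 0.4959 -0.2394  0.004 ]
side cover_rib [0.4895 0.1906 0.068 ]
side cover_lug [0.5617 0.2011 0.0735]
side cover_front [0.5547 0.2006 0.05  ]
side box_keeper [0.5562 0.2025 0.057 ]
side box_lip [0.4289 0.1971 0.057 ]
side tray_in [ 0.4919 -0.2512  0.004 ]
```

Run:
```python
import cv2,numpy as np
a=cv2.imread('pics/top0z.png');print(a.shape)
```

```text
(600, 600, 3)
```

View pics/top0z.png

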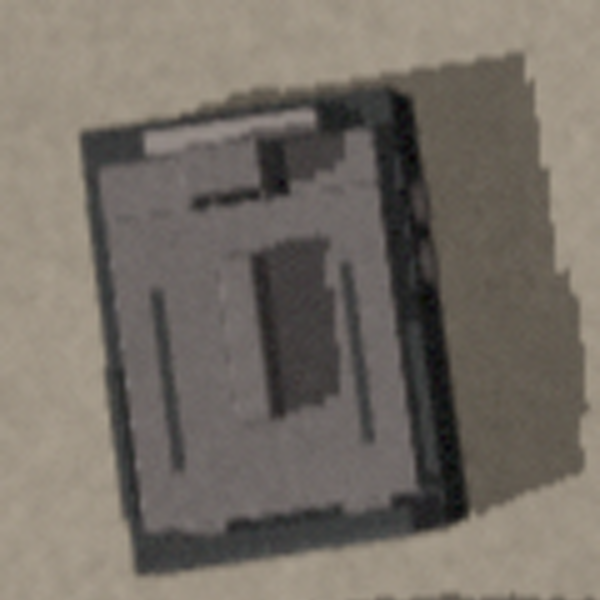

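View pics/side0z.png

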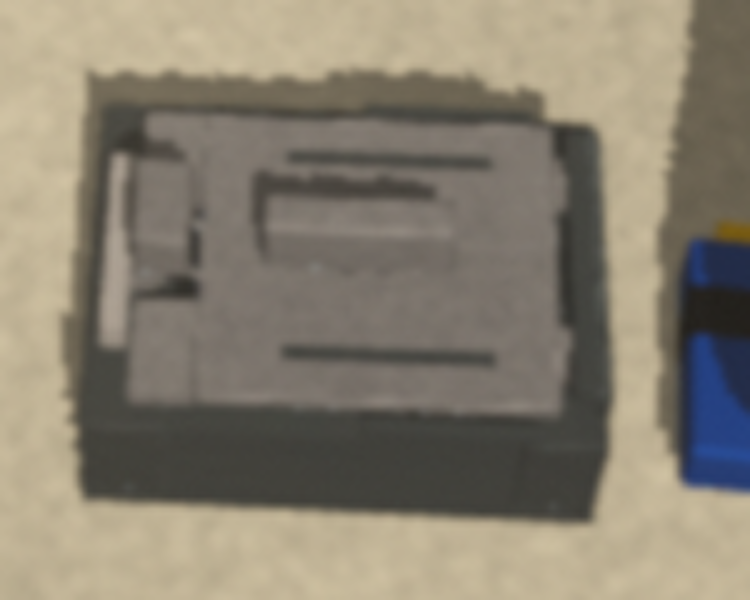

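Run:
```python
from h import *
np.set_printoptions(precision=4,suppress=True)
a=np.radians(7.85);c0=np.array([.493,.197]);f=np.array([np.cos(a),np.sin(a)]);l=np.array([-f[1],f[0]])
for c in("top","side"):
    X=cloud(c,np.load(f"{c}0.npy"));q=X[...,:2]-c0;F=q@f;L=q@l
    m=(X[...,2]>.068)&(abs(F)<.09)&(abs(L)<.07)&(X[...,2]<.1)
    n,lab,s,ce=cv2.connectedComponentsWithStats(m.astype(np.uint8))
    for k in range(1,n):
        if s[k,4]<15: continue
        b=lab==k;print(c,s[k,4],"F",np.percentile(F[b],[1,5,50,95,99]),"L",np.percentile(L[b],[1,5,50,95,99]),"z",np.percentile(X[b][:,2],[5,50,95]))
        t=b&(X[...,2]>.077);print("   top F",np.percentile(F[t],[1,5,50,95,99]),"L",np.percentile(L[t],[1,5,50,95,99]))
        if F[b].mean()>.03: print(c,"lug outer faces pts",np.c_[F[b],L[b],X[b][:,2]][np.argsort(-F[b])][:8])
    b=(abs(F)<.09)&(abs(L)<.02)
    for lo in np.arange(.045,.085,.004):
        w=b&(F>lo)&(F<lo+.004);print(round(lo,3),np.median(X[w][:,2]).round(4),end='; ')
    print()
```

```text
top 197 F [0.0447 0.0449 0.0524 0.0604 0.0615] L [-0.0126 -0.0122 -0.0009  0.012   0.0133] z [0.0735 0.0845 0.0882]
   top F [0.0449 0.0454 0.0528 0.0604 0.0615] L [-0.0124 -0.012  -0.0006  0.012   0.0134]
top lug outer faces pts [[ 0.0617 -0.0031  0.0787]
 [ 0.0615  0.0075  0.0819]
 [ 0.0615  0.0064  0.0797]
 [ 0.0612 -0.0053  0.0819]
 [ 0.0609 -0.007   0.0825]
 [ 0.0608  0.0036  0.0853]
 [ 0.0605 -0.0089  0.0843]
 [ 0.0604  0.0119  0.0845]]
top 296 F [-0.0283 -0.0261 -0.0019  0.0218  0.0241] L [-0.0057 -0.0052 -0.0006  0.0059  0.0066] z [0.0737 0.0814 0.0848]
   top F [-0.0283 -0.0262 -0.0019  0.0219  0.0242] L [-0.0057 -0.005   0.      0.006   0.0067]
0.045 0.0789; 0.049 0.084; 0.053 0.0837; 0.057 0.0842; 0.061 0.061; 0.065 0.0614; 0.069 0.0509; 0.073 0.0494; 0.077 0.0009; 0.081 0.0001; 0.085 0.0003; 
side 267 F [0.044  0.0444 0.0519 0.0595 0.0605] L [-0.0125 -0.0108  0.0049  0.0133  0.014 ] z [0.0714 0.085  0.0873]
   top F [0.0443 0.0448 0.0522 0.0595 0.0605] L [-0.0126 -0.011   0.003   0.0131  0.0139]
side lug outer faces pts [[ 0.0607 -0.006   0.0809]
 [ 0.0605 -0.0037  0.0823]
 [ 0.0605 -0.0024  0.0817]
 [ 0.0605 -0.0018  0.0799]
 [ 0.0603  0.      0.0804]
 [ 0.0601  0.0031  0.0831]
 [ 0.0599  0.0053  0.0843]
 [ 0.0598  0.0081  0.0837]]
side 469 F [-0.0293 -0.0273 -0.0027  0.0211  0.0237] L [-0.0056 -0.0043  0.0043  0.0067  0.0075] z [0.0693 0.0812 0.0839]
   top F [-0.0292 -0.0265 -0.0027  0.0211  0.0238] L [-0.0057 -0.0046  0.0018  0.0065  0.0074]
0.045 0.0829; 0.049 0.0834; 0.053 0.0841; 0.057 0.082; 0.061 0.0612; 0.065 0.0612; 0.069 0.0504; 0.073 0.0494; 0.077 0.0004; 0.081 0.0009; 0.085 0.0005;
```

servo_tool(
  deltas=[
    [[0.035,-0.032,0],[0,0,0.05]],
    [[0.07,-0.064,0],[0,0,0.1]],
    [[0.105,-0.096,0],[0,0,0.15]],
    [[0.14,-0.128,0],[0,0,0.2]],
    [[0.175,-0.16,0],[0,0,0.25]],
    [[0.21,-0.192,0],[0,0,0.3]],
    [[0.245,-0.223,0],[0,0,0.35]],
    [[0.28,-0.255,0],[0,0,0.394]],
    [[0.315,-0.287,0],[0,0,0.394]],
    [[0.35,-0.319,0],[0,0,0.394]],
    [[0.385,-0.351,0],[0,0,0.394]],
    [[0.42,-0.382,0],[0,0,0.394]],
  ],
  claw=0,
  squeeze=30,
)

```text
clock: 2.0
ee_pos: [0.5298, 0.2662, 0.2316]
eef_rot: [[-0.137, 0.001, -0.991], [0.991, 0.0, -0.137], [0.0, -1.0, -0.001]]
wrist_force: [-0.0, 0.3, 0.5]
width: -0.0001
```

servo_tool(
  deltas=[
    [[0.013,-0.012,-0.02],[0,0,0]],
    [[0.013,-0.012,-0.05],[0,0,0]],
    [[0.013,-0.012,-0.08],[0,0,0]],
    [[0.013,-0.012,-0.11],[0,0,0]],
    [[0.013,-0.012,-0.13],[0,0,0]],
    [[0.013,-0.012,-0.15],[0,0,0]],
    [[0.013,-0.012,-0.163],[0,0,0]],
    [[0.013,-0.012,-0.163],[0,0,0]],
    [[0.013,-0.012,-0.163],[0,0,0]],
    [[0.013,-0.012,-0.163],[0,0,0]],
  ],
)

```text
clock: 2.83
ee_pos: [0.5421, 0.2562, 0.0693]
eef_rot: [[-0.137, 0.001, -0.991], [0.991, 0.001, -0.137], [0.001, -1.0, -0.001]]
wrist_force: [-0.1, -0.1, -0.4]
width: 0.0003
```

Run:
```python
from h import *
print(state()["ee_pos"],state()["wrist_force"])
im,d=camera("side");cv2.imwrite("pics/s1.png",im[:,:,::-1])
cv2.imwrite("pics/s1z.png",cv2.resize(im[220:430,230:450,::-1],None,fx=2.8,fy=2.8))
```

```text
[0.54209458 0.25617003 0.06928722] [-0.11224692 -0.11099497 -0.40111796]
```

View pics/s1z.png

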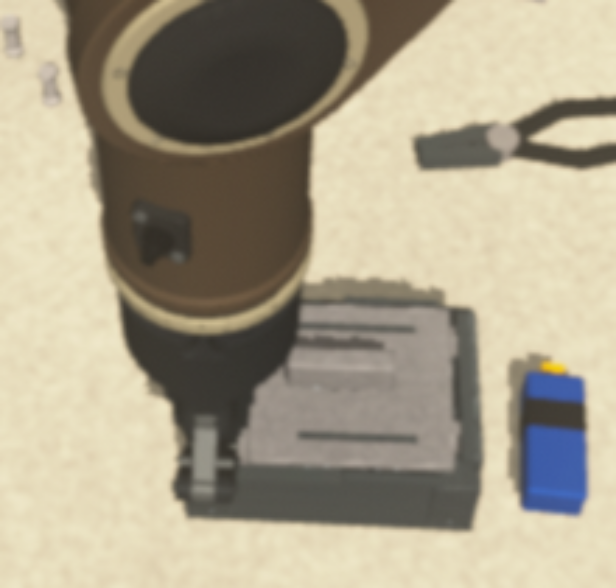

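servo_tool(
  deltas=[
    [[0.03,0.004,0.01],[0,0,0]],
    [[0.045,0.006,0.01],[0,0,0]],
    [[0.05,-0.01,0.005],[0,0,0]],
    [[0.05,-0.03,0],[0,0,0]],
    [[0.05,-0.0455,0],[0,0,0]],
    [[0.05,-0.0455,0],[0,0,0]],
    [[0.05,-0.0455,0],[0,0,0]],
  ],
)

```text
clock: 3.47
ee_pos: [0.592, 0.2094, 0.0694]
eef_rot: [[-0.135, 0.001, -0.991], [0.991, 0.0, -0.135], [0.0, -1.0, -0.001]]
wrist_force: [-1.2, -0.4, -0.1]
width: 0.0002
```

```bash
cat >> h.py <<'E'
_a=np.radians(7.85);c0=np.array([.493,.197]);f=np.array([np.cos(_a),np.sin(_a)]);l=np.array([-f[1],f[0]])
def st():
    s=state();q=s["ee_pos"][:2]-c0;w=s["wrist_force"]
    print("t",s["clock"],"pos",s["ee_pos"].round(4),"F",round(q@f,4),"L",round(q@l,4),"z",s["ee_pos"][2].round(4),"f",w.round(2),"FF",round(w[:2]@f,2),"w",round(s["width"],4))
E
python3 -c "
from h import *
st()"
```

```text
t 3.4667 pos [0.592  0.2094 0.0694] F 0.0997 L -0.0013 z 0.0694 f [-1.17 -0.39 -0.1 ] FF -1.21 w 0.0002
```

servo_tool(
  deltas=[
    [[-0.004,0.001,0],[0,0,0]],
    [[-0.008,0.0005,0],[0,0,0]],
    [[-0.012,0,0],[0,0,0]],
    [[-0.016,-0.0005,0],[0,0,0]],
    [[-0.018,-0.001,0],[0,0,0]],
    [[-0.018,-0.001,0],[0,0,0]],
  ],
)

```text
clock: 3.97
ee_pos: [0.5727, 0.2096, 0.0683]
eef_rot: [[-0.138, -0.0, -0.991], [0.991, -0.0, -0.138], [0.0, -1.0, 0.0]]
wrist_force: [-0.6, -0.2, -1.2]
width: 0.0001
```

servo_tool(
  deltas=[
    [[-0.001,-0.0001,0],[0,0,0]],
    [[-0.002,-0.0003,0],[0,0,0]],
    [[-0.003,-0.0004,0],[0,0,0]],
    [[-0.003,-0.0004,0],[0,0,0]],
    [[-0.003,-0.0004,0],[0,0,0]],
  ],
)

```text
clock: 4.38
ee_pos: [0.5705, 0.2089, 0.0683]
eef_rot: [[-0.137, 0.0, -0.991], [0.991, 0.0, -0.137], [0.0, -1.0, -0.0]]
wrist_force: [-1.1, 0.4, 0.2]
width: -0.0002
```

```bash
python3 -c "
from h import *
st()"
```

```text
t 4.3833 pos [0.5705 0.2089 0.0683] F 0.0784 L 0.0012 z 0.0683 f [-1.09  0.35  0.17] FF -1.04 w -0.0002
```

servo_tool(
  deltas=[
    [[-0.001,-0.0001,0],[0,0,0]],
    [[-0.002,-0.0003,0],[0,0,0]],
    [[-0.002,-0.0003,0],[0,0,0]],
    [[-0.002,-0.0003,0],[0,0,0]],
  ],
)

```text
clock: 4.72
ee_pos: [0.5684, 0.2086, 0.0683]
eef_rot: [[-0.137, -0.0, -0.991], [0.991, 0.0, -0.137], [0.0, -1.0, 0.0]]
wrist_force: [0.8, 0.2, 0.9]
width: -0.0001
```

servo_tool(
  deltas=[
    [[-0.001,-0.0001,0],[0,0,0]],
    [[-0.002,-0.0003,0],[0,0,0]],
    [[-0.002,-0.0003,0],[0,0,0]],
    [[-0.002,-0.0003,0],[0,0,0]],
  ],
)

```text
clock: 5.05
ee_pos: [0.5664, 0.2083, 0.0683]
eef_rot: [[-0.137, 0.0, -0.991], [0.991, 0.0, -0.137], [0.0, -1.0, -0.0]]
wrist_force: [-0.0, -0.7, -0.5]
width: -0.0002
```

servo_tool(
  deltas=[
    [[-0.0007,-0.0001,0],[0,0,0]],
    [[-0.0015,-0.0002,0],[0,0,0]],
    [[-0.0015,-0.0002,0],[0,0,0]],
  ],
)

```text
clock: 5.3
ee_pos: [0.5647, 0.2081, 0.0683]
eef_rot: [[-0.137, -0.0, -0.991], [0.991, -0.0, -0.137], [0.0, -1.0, 0.0]]
wrist_force: [0.3, -0.1, 0.6]
width: -0.0001
```

servo_tool(
  deltas=[
    [[-0.0007,-0.0001,0],[0,0,0]],
    [[-0.0015,-0.0002,0],[0,0,0]],
    [[-0.0015,-0.0002,0],[0,0,0]],
  ],
)

```text
clock: 5.55
ee_pos: [0.5633, 0.2079, 0.0683]
eef_rot: [[-0.137, -0.0, -0.991], [0.991, 0.0, -0.137], [0.0, -1.0, 0.0]]
wrist_force: [0.1, -0.1, 0.3]
width: 0.0
```

servo_tool(
  deltas=[
    [[-0.0007,-0.0001,0],[0,0,0]],
    [[-0.0015,-0.0002,0],[0,0,0]],
    [[-0.0015,-0.0002,0],[0,0,0]],
  ],
)

```text
clock: 5.8
ee_pos: [0.5624, 0.2079, 0.0684]
eef_rot: [[-0.137, 0.001, -0.991], [0.991, 0.0, -0.137], [0.0, -1.0, -0.001]]
wrist_force: [2.6, 0.6, -1.7]
width: -0.0001
```

servo_tool(
  deltas=[
    [[-0.0007,-0.0001,0],[0,0,0]],
    [[-0.0015,-0.0002,0],[0,0,0]],
    [[-0.0015,-0.0002,0],[0,0,0]],
  ],
)

```text
clock: 6.05
ee_pos: [0.5618, 0.2078, 0.0686]
eef_rot: [[-0.137, 0.003, -0.991], [0.991, 0.001, -0.137], [0.0, -1.0, -0.003]]
wrist_force: [5.2, -0.2, -3.4]
width: 0.0001
```

servo_tool(
  deltas=[
    [[-0.0007,-0.0001,0],[0,0,0]],
    [[-0.0015,-0.0002,0],[0,0,0]],
    [[-0.0015,-0.0002,0],[0,0,0]],
  ],
)

```text
clock: 6.3
ee_pos: [0.5605, 0.2076, 0.0687]
eef_rot: [[-0.136, 0.003, -0.991], [0.991, 0.001, -0.136], [0.0, -1.0, -0.003]]
wrist_force: [5.7, 0.7, -3.7]
width: -0.0001
```

servo_tool(
  deltas=[
    [[-0.0007,-0.0001,0],[0,0,0]],
    [[-0.0015,-0.0002,0],[0,0,0]],
    [[-0.0015,-0.0002,0],[0,0,0]],
  ],
)

```text
clock: 6.55
ee_pos: [0.5596, 0.2074, 0.0688]
eef_rot: [[-0.136, 0.004, -0.991], [0.991, 0.001, -0.136], [0.001, -1.0, -0.005]]
wrist_force: [8.2, 0.2, -4.4]
width: -0.0
```

servo_tool(
  deltas=[
    [[-0.0005,-0.0001,0],[0,0,0]],
    [[-0.001,-0.0001,0],[0,0,0]],
    [[-0.001,-0.0001,0],[0,0,0]],
  ],
)

```text
clock: 6.8
ee_pos: [0.5591, 0.2074, 0.0689]
eef_rot: [[-0.136, 0.005, -0.991], [0.991, 0.001, -0.136], [0.001, -1.0, -0.005]]
wrist_force: [9.8, 0.8, -4.5]
width: -0.0002
```

servo_tool(
  deltas=[
    [[-0.0005,-0.0001,0],[0,0,0]],
    [[-0.001,-0.0001,0],[0,0,0]],
    [[-0.001,-0.0001,0],[0,0,0]],
  ],
)

```text
clock: 7.05
ee_pos: [0.5585, 0.2073, 0.069]
eef_rot: [[-0.136, 0.006, -0.991], [0.991, 0.001, -0.136], [0.001, -1.0, -0.006]]
wrist_force: [10.6, 1.1, -5.3]
width: -0.0001
```

servo_tool(
  deltas=[
    [[-0.0005,-0.0001,0],[0,0,0]],
    [[-0.001,-0.0001,0],[0,0,0]],
    [[-0.001,-0.0001,0],[0,0,0]],
  ],
)

```text
clock: 7.3
ee_pos: [0.5578, 0.2072, 0.0691]
eef_rot: [[-0.136, 0.007, -0.991], [0.991, 0.002, -0.136], [0.001, -1.0, -0.007]]
wrist_force: [10.2, 1.5, -4.8]
width: 0.0002
```

servo_tool(
  deltas=[
    [[-0.0005,-0.0001,0],[0,0,0]],
    [[-0.001,-0.0001,0],[0,0,0]],
    [[-0.001,-0.0001,0],[0,0,0]],
  ],
)

```text
clock: 7.55
ee_pos: [0.5565, 0.2072, 0.0697]
eef_rot: [[-0.136, 0.006, -0.991], [0.991, 0.002, -0.136], [0.001, -1.0, -0.006]]
wrist_force: [8.3, -0.1, 3.5]
width: -0.0004
```

servo_tool(
  deltas=[
    [[-0.0005,-0.0001,0.002],[0,0,0]],
    [[-0.0005,-0.0001,0.004],[0,0,0]],
    [[-0.0005,-0.0001,0.006],[0,0,0]],
    [[-0.0005,-0.0001,0.008],[0,0,0]],
  ],
)

```text
clock: 7.88
ee_pos: [0.5557, 0.207, 0.0778]
eef_rot: [[-0.136, 0.005, -0.991], [0.991, 0.002, -0.136], [0.001, -1.0, -0.006]]
wrist_force: [6.7, -0.0, 1.5]
width: -0.0002
```

servo_tool(
  deltas=[
    [[0,0,0.002],[0,0,0]],
    [[0,0,0.004],[0,0,0]],
    [[0,0,0.006],[0,0,0]],
    [[0,0,0.008],[0,0,0]],
  ],
)

```text
clock: 8.22
ee_pos: [0.5549, 0.2069, 0.0854]
eef_rot: [[-0.136, 0.004, -0.991], [0.991, 0.001, -0.136], [0.001, -1.0, -0.004]]
wrist_force: [4.9, 0.9, 0.5]
width: 0.0
```

Run:
```python
from h import *
st()
im,d=camera("side");cv2.imwrite("pics/s2z.png",cv2.resize(im[220:430,230:450,::-1],None,fx=2.8,fy=2.8))
st()
X=cloud("side",d);q=X[...,:2]-c0;F=q@f;L=q@l
for lo in np.arange(-.06,.06,.01):
    w=(F>lo)&(F<lo+.01)&(L>.03)&(L<.043)&(X[...,2]>.03);print(round(lo,3),w.sum(),np.median(X[w][:,2]).round(4),end='; ')
```

```text
t 8.2167 pos [0.5549 0.2069 0.0854] F 0.0626 L 0.0014 z 0.0854 f [4.88 0.87 0.46] FF 4.96 w 0.0
t 8.2667 pos [0.5549 0.207  0.0857] F 0.0627 L 0.0015 z 0.0857 f [4.39 0.51 1.3 ] FF 4.42 w -0.0003
-0.06 61 0.0584; -0.05 62 0.0603; -0.04 76 0.0618; -0.03 72 0.0631; -0.02 85 0.0649; -0.01 636 0.4656; 0.0 1078 0.4658; 0.01 1260 0.4638; 0.02 1050 0.476; 0.03 1019 0.4777; 0.04 1347 0.3433; 0.05 1265 0.31;
```

View pics/s2z.png

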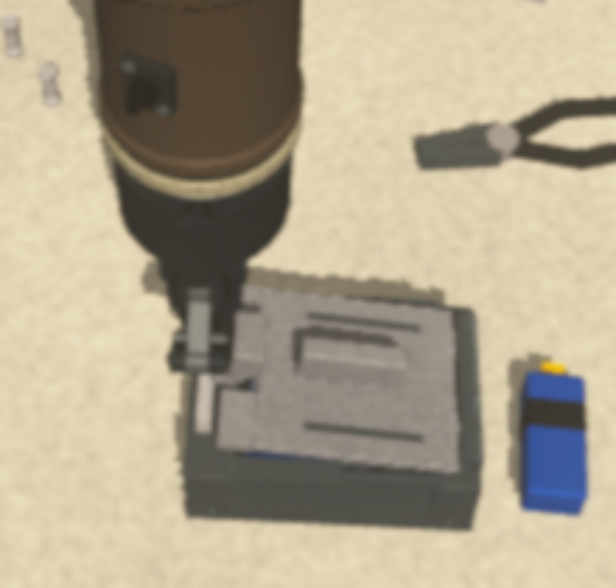

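servo_tool(
  deltas=[
    [[0.004,0.0005,0],[0,0,0]],
    [[0.01,0.001,0],[0,0,0]],
    [[0.02,0.003,0],[0,0,0]],
    [[0.022,0.003,0.02],[0,0,0]],
    [[0.022,0.003,0.045],[0,0,0]],
    [[0.01,0.0015,0.065],[0,0,0]],
    [[-0.01,0,0.07],[0,0,0]],
    [[-0.03,-0.004,0.07],[0,0,0]],
    [[-0.05,-0.007,0.07],[0,0,0]],
    [[-0.06,-0.01,0.07],[0,0,0]],
    [[-0.06,-0.01,0.07],[0,0,0]],
  ],
  claw=0.04,
)

```text
clock: 9.18
ee_pos: [0.4907, 0.1961, 0.154]
eef_rot: [[-0.137, -0.003, -0.991], [0.991, -0.001, -0.137], [-0.0, -1.0, 0.003]]
wrist_force: [-0.7, -0.6, -0.6]
width: 0.0398
```

Run:
```python
from h import *
st()
im,d=camera("side");cv2.imwrite("pics/s3z.png",cv2.resize(im[220:430,230:450,::-1],None,fx=2.8,fy=2.8))
st()
X=cloud("side",d);q=X[...,:2]-c0;F=q@f;L=q@l
for lo in np.arange(-.06,.06,.01):
    w=(F>lo)&(F<lo+.01)&(L>.03)&(L<.043)&(X[...,2]>.03)&(X[...,2]<.1);print(round(lo,3),w.sum(),np.median(X[w][:,2]).round(4),end='; ')
w=(abs(F)<.04)&(abs(L)<.01)&(X[...,2]>.078)&(X[...,2]<.11)
print(w.sum(),np.percentile(F[w],[2,50,98]),np.percentile(L[w],[2,50,98]),np.percentile(X[w][:,2],[2,50,98]))
print(state()["eef_rot"])
```

```text
t 9.1833 pos [0.4907 0.1961 0.154 ] F -0.0024 L -0.0006 z 0.154 f [-0.65 -0.58 -0.58] FF -0.73 w 0.0398
t 9.2333 pos [0.4924 0.1965 0.1543] F -0.0006 L -0.0004 z 0.1543 f [0.93 0.01 0.  ] FF 0.92 w 0.0403
-0.06 62 0.0581; -0.05 68 0.0594; -0.04 68 0.0606; -0.03 68 0.0615; -0.02 69 0.0633; -0.01 74 0.064; 0.0 80 0.0649; 0.01 84 0.0664; 0.02 77 0.0668; 0.03 77 0.0682; 0.04 83 0.0695; 0.05 79 0.0694; 431 [-0.03324228 -0.00422121  0.03921399] [-0.00535706  0.00312226  0.00711517] [0.07871609 0.08685768 0.09763635]
[[-1.37181346e-01 -7.95104746e-04 -9.90545631e-01]
 [ 9.90545947e-01 -1.86919403e-04 -1.37181240e-01]
 [-7.60787428e-05 -9.99999666e-01  8.13229638e-04]]
```

View pics/s3z.png

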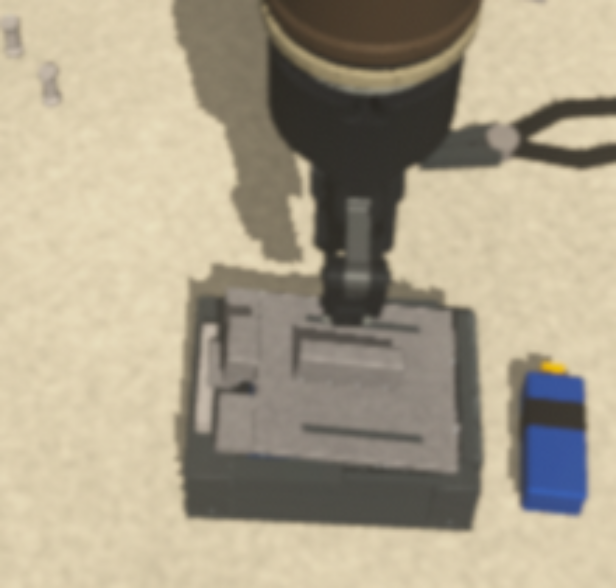

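servo_tool(
  deltas=[
    [[-0.002,0.0005,-0.015],[0.015,-0.109,0]],
    [[-0.002,0.0005,-0.035],[0.015,-0.109,0]],
    [[-0.002,0.0005,-0.055],[0.015,-0.109,0]],
    [[-0.002,0.0005,-0.07],[0.015,-0.109,0]],
    [[-0.002,0.0005,-0.08],[0.015,-0.109,0]],
    [[-0.002,0.0005,-0.08],[0.015,-0.109,0]],
    [[-0.002,0.0005,-0.08],[0.015,-0.109,0]],
  ],
)

```text
clock: 9.82
ee_pos: [0.4914, 0.1971, 0.0739]
eef_rot: [[-0.136, 0.108, -0.985], [0.991, 0.014, -0.136], [-0.001, -0.994, -0.109]]
wrist_force: [-0.6, -0.1, 0.9]
width: 0.04
```

Run:
```python
from h import *
im,d=camera("side");cv2.imwrite("pics/s4z.png",cv2.resize(im[220:430,230:450,::-1],None,fx=2.8,fy=2.8))
st();print(state()["eef_rot"].round(3))
```

```text
t 9.8667 pos [0.4918 0.1973 0.0746] F -0.0011 L 0.0004 z 0.0746 f [ 0.07 -0.13  0.47] FF 0.05 w 0.04
[[-0.136  0.109 -0.985]
 [ 0.991  0.015 -0.136]
 [-0.    -0.994 -0.11 ]]
```

View pics/s4z.png

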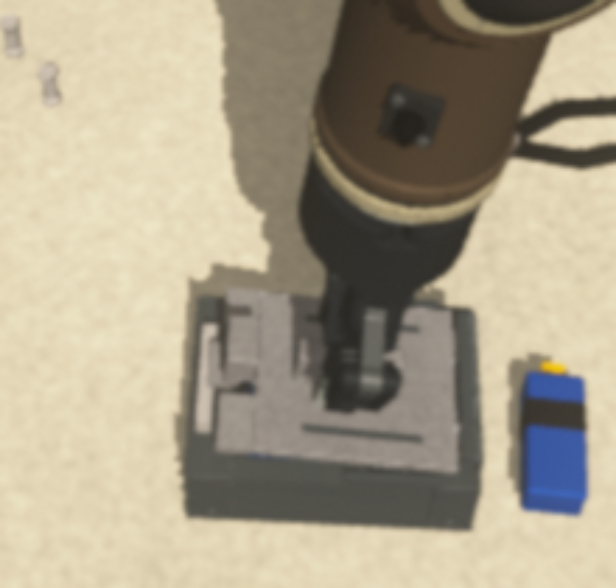

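servo_tool(
  deltas=[
    [[-0.001,0,-0.003],[0,0,0]],
    [[-0.002,0,-0.006],[0,0,0]],
    [[-0.002,0,-0.0068],[0,0,0]],
    [[-0.002,0,-0.0068],[0,0,0]],
  ],
)

```text
clock: 10.2
ee_pos: [0.4889, 0.1972, 0.0676]
eef_rot: [[-0.137, 0.109, -0.985], [0.991, 0.015, -0.136], [0.0, -0.994, -0.11]]
wrist_force: [-0.7, -1.3, 0.9]
width: 0.0397
```

servo_tool(
  deltas=[
    [[0,0,0],[0,0,0]],
    [[0,0,0],[0,0,0]],
    [[0,0,0],[0,0,0]],
    [[0,0,0],[0,0,0]],
    [[0,0,0],[0,0,0]],
    [[0,0,0],[0,0,0]],
  ],
  claw=0,
  squeeze=40,
)

```text
clock: 10.7
ee_pos: [0.4891, 0.1973, 0.0677]
eef_rot: [[-0.137, 0.109, -0.985], [0.991, 0.015, -0.136], [0.0, -0.994, -0.11]]
wrist_force: [0.4, 0.3, 1.6]
width: 0.0109
```

Run:
```python
from h import *
st();print(state()["ft_torque"])
```

```text
t 10.7 pos [0.4891 0.1973 0.0677] F -0.0039 L 0.0008 z 0.0677 f [0.43 0.28 1.59] FF 0.47 w 0.0109
[-0.03003674  0.19896133 -0.02037186]
```

servo_tool(
  deltas=[
    [[0.001,0.0001,0],[0,0,0]],
    [[0.002,0.0003,0],[0,0,0]],
    [[0.003,0.0004,0],[0,0,0]],
    [[0.003,0.0004,0],[0,0,0]],
  ],
)

```text
clock: 11.03
ee_pos: [0.4917, 0.1975, 0.0674]
eef_rot: [[-0.137, 0.108, -0.985], [0.991, 0.015, -0.136], [-0.0, -0.994, -0.109]]
wrist_force: [-2.4, -0.1, 2.6]
width: 0.0113
```

servo_tool(
  deltas=[
    [[0.001,0.0001,0],[0,0,0]],
    [[0.002,0.0003,0],[0,0,0]],
    [[0.003,0.0004,0],[0,0,0]],
    [[0.003,0.0004,0],[0,0,0]],
  ],
)

```text
clock: 11.37
ee_pos: [0.4953, 0.198, 0.0675]
eef_rot: [[-0.137, 0.109, -0.985], [0.991, 0.015, -0.136], [0.0, -0.994, -0.11]]
wrist_force: [-2.5, 0.4, 2.1]
width: 0.0111
```

servo_tool(
  deltas=[
    [[0.001,0.0001,0],[0,0,0]],
    [[0.002,0.0003,0],[0,0,0]],
    [[0.0025,0.0003,0],[0,0,0]],
    [[0.0025,0.0003,0],[0,0,0]],
  ],
)

```text
clock: 11.7
ee_pos: [0.4977, 0.1983, 0.0675]
eef_rot: [[-0.137, 0.109, -0.985], [0.991, 0.015, -0.136], [0.0, -0.994, -0.11]]
wrist_force: [-1.9, -0.2, 2.9]
width: 0.0112
```

Run:
```python
from h import *
im,d=camera("side");cv2.imwrite("pics/s5z.png",cv2.resize(im[220:430,230:450,::-1],None,fx=2.8,fy=2.8))
st()
X=cloud("side",d);q=X[...,:2]-c0;F=q@f;L=q@l
for lo in np.arange(-.06,.07,.01):
    w=(F>lo)&(F<lo+.01)&(L>.03)&(L<.043)&(X[...,2]>.03)&(X[...,2]<.1);print(round(lo,3),w.sum(),np.median(X[w][:,2]).round(4),end='; ')
```

```text
t 11.75 pos [0.4976 0.1983 0.0675] F 0.0048 L 0.0006 z 0.0675 f [-2.17  0.74  1.53] FF -2.05 w 0.0108
-0.06 60 0.0534; -0.05 75 0.058; -0.04 69 0.0591; -0.03 74 0.0604; -0.02 72 0.0611; -0.01 73 0.0627; 0.0 85 0.0638; 0.01 79 0.0648; 0.02 83 0.0657; 0.03 80 0.0662; 0.04 92 0.0674; 0.05 91 0.0684; 0.06 75 0.0521;
```

View pics/s5z.png

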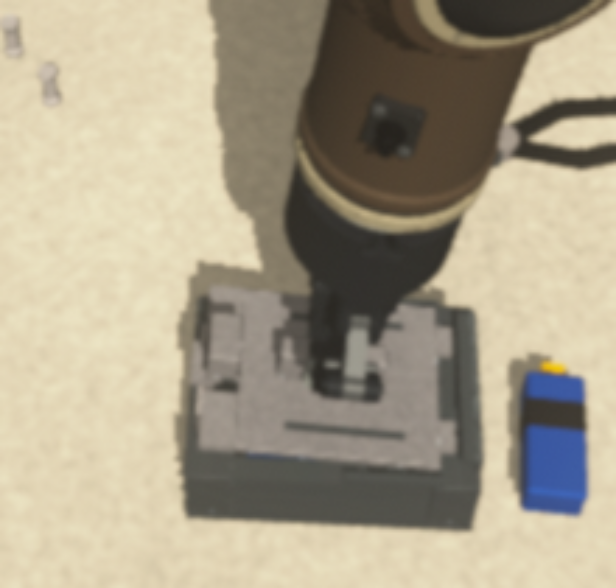

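servo_tool(
  deltas=[
    [[0,0,0.002],[0,0,0]],
    [[0,0,0.004],[0,0,0]],
    [[0,0,0.007],[0,0,0]],
    [[0,0,0.01],[0,0,0]],
  ],
)

```text
clock: 12.08
ee_pos: [0.4976, 0.1982, 0.0778]
eef_rot: [[-0.137, 0.109, -0.985], [0.991, 0.015, -0.136], [-0.0, -0.994, -0.11]]
wrist_force: [0.9, -0.1, -1.0]
width: 0.0109
```

servo_tool(
  deltas=[
    [[0,0,0.01],[0,0,0]],
    [[0,0,0.025],[0,0,0]],
    [[0,0,0.045],[0,0,0]],
    [[0,0,0.07],[0,0,0]],
    [[0,0,0.09],[0,0,0]],
    [[0,0,0.1],[0,0,0]],
    [[0,0,0.1],[0,0,0]],
  ],
)

```text
clock: 12.67
ee_pos: [0.4988, 0.1989, 0.1804]
eef_rot: [[-0.137, 0.113, -0.984], [0.991, 0.017, -0.135], [0.002, -0.993, -0.114]]
wrist_force: [0.8, 0.2, -1.1]
width: 0.011
```

Run:
```python
from h import *
im,d=camera("side");cv2.imwrite("pics/s6.png",im[:,:,::-1])
st()
```

```text
t 12.7167 pos [0.498  0.1985 0.1786] F 0.0051 L 0.0008 z 0.1786 f [ 0.07 -0.02 -1.75] FF 0.07 w 0.0111
```

View pics/s6.png

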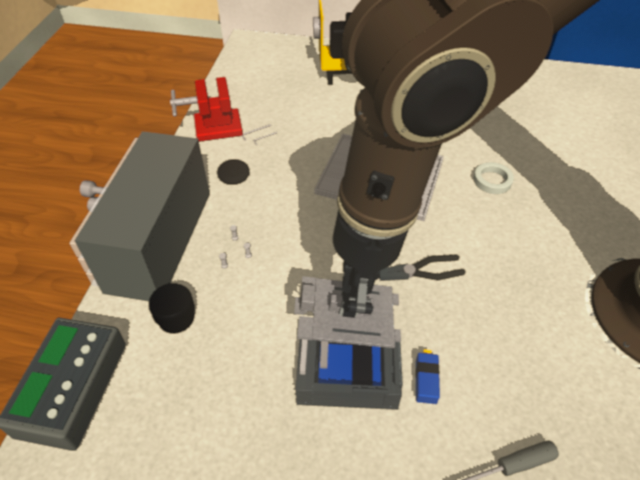

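Run:
```python
from h import *
from scipy.spatial.transform import Rotation as R
R0=state()["eef_rot"];b=np.radians(81.2)
D=np.c_[[np.cos(b),np.sin(b),0],[0,0,-1],[-np.sin(b),np.cos(b),0]]
print(R.from_matrix(D@R0.T).as_rotvec())
```

```text
[-6.12939846e-05  1.12764671e-01 -2.90485010e-01]
```

servo_tool(
  deltas=[
    [[0,-0.02,0.01],[0,0.01,-0.025]],
    [[0,-0.055,0.01],[0,0.02,-0.05]],
    [[0,-0.092,0.01],[0,0.03,-0.075]],
    [[0,-0.13,0.01],[0,0.04,-0.1]],
    [[0,-0.168,0.01],[0,0.05,-0.13]],
    [[0,-0.206,0.01],[0,0.06,-0.16]],
    [[0,-0.244,0.01],[0,0.07,-0.19]],
    [[0,-0.282,0.01],[0,0.08,-0.22]],
    [[-0.001,-0.32,0.01],[0,0.09,-0.24]],
    [[-0.002,-0.358,0.01],[0,0.1,-0.265]],
    [[-0.002,-0.39,0.01],[0,0.11,-0.285]],
    [[-0.002,-0.415,0.01],[0,0.113,-0.29]],
  ],
)

```text
clock: 13.72
ee_pos: [0.4941, -0.2197, 0.1859]
eef_rot: [[0.156, -0.006, -0.988], [0.988, -0.001, 0.156], [-0.002, -1.0, 0.005]]
wrist_force: [0.8, 1.0, -0.6]
width: 0.0109
```

Run:
```python
from h import *
from scipy.spatial.transform import Rotation as R
s=state();st()
R0=s["eef_rot"];b=np.radians(81.2)
D=np.c_[[np.cos(b),np.sin(b),0],[0,0,-1],[-np.sin(b),np.cos(b),0]]
print(R.from_matrix(D@R0.T).as_rotvec(), np.array([.495,-.242])-s["ee_pos"][:2])
```

```text
t 13.7167 pos [ 0.4941 -0.2197  0.1859] F -0.0558 L -0.413 z 0.1859 f [ 0.76  1.05 -0.64] FF 0.89 w 0.0109
[ 0.00120576 -0.00562628  0.00285034] [ 0.00090199 -0.02226699]
```

servo_tool(
  deltas=[
    [[0,-0.02,-0.01],[0,0,0]],
    [[0,-0.026,-0.03],[0,0,0]],
    [[0,-0.026,-0.055],[0,0,0]],
    [[0,-0.026,-0.075],[0,0,0]],
    [[0,-0.026,-0.09],[0,0,0]],
    [[0,-0.026,-0.09],[0,0,0]],
    [[0,-0.026,-0.09],[0,0,0]],
  ],
)

```text
clock: 14.3
ee_pos: [0.4942, -0.2424, 0.0959]
eef_rot: [[0.153, -0.006, -0.988], [0.988, 0.0, 0.153], [-0.001, -1.0, 0.006]]
wrist_force: [0.0, -0.4, -1.5]
width: 0.0109
```

Run:
```python
from h import *
im,d=camera("side");cv2.imwrite("pics/s7z.png",cv2.resize(im[80:280,280:500,::-1],None,fx=2.8,fy=2.8));np.save("s7.npy",d)
imt,dt=camera("top");np.save("t7.npy",dt)
cv2.imwrite("pics/t7z.png",cv2.resize(imt[180:400,360:560,::-1],None,fx=2.7,fy=2.7))
st();print(state()["eef_rot"].round(3))
for c,d in(("side",d),("top",dt)):
    X=cloud(c,d)
    for q in ("cover",):
        r=regions_of(c,q);print(c,[(x["p"],x["rect"]) for x in r[:2]])
        if r:
            m=r[0]["mask"];p=X[m];p=p[(p[:,2]>.05)&(p[:,2]<.11)]
            z=np.median(p[:,2]);p=p[abs(p[:,2]-z)<.01]
            for _ in range(5):
                A=np.c_[p[:,:2],np.ones(len(p))];k=np.linalg.lstsq(A,p[:,2],rcond=None)[0];r_=A@k-p[:,2];p=p[abs(r_)<max(.002,2*r_.std())]
            print(len(p),k,z,"ctr",p.mean(0))
```

```text
t 14.4 pos [ 0.4956 -0.243   0.0978] F -0.0575 L -0.4362 z 0.0978 f [-0.17  0.5  -1.  ] FF -0.11 w 0.0111
[[ 0.153 -0.003 -0.988]
 [ 0.988 -0.001  0.153]
 [-0.001 -1.     0.002]]
side [(0.82, [344.9, 119.8, 76.4, 47.3])]
1345 [-0.00220113  0.00011372  0.09377938] 0.0927556600852516 ctr [ 0.48928644 -0.23174173  0.0926828 ]
top [(0.93, [431.6, 243.0, 64.9, 86.9])]
1843 [0.00213666 0.00328065 0.0926563 ] 0.09299559937524426 ctr [ 0.48892309 -0.22846744  0.09296092]
```

View pics/s7z.png

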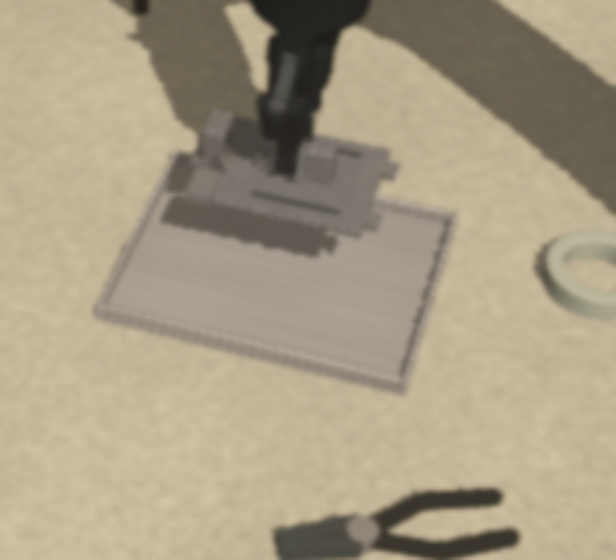

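View pics/t7z.png

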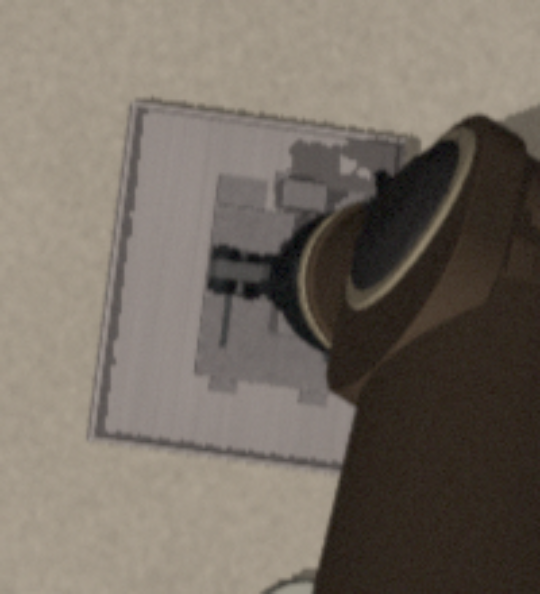

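servo_tool(
  deltas=[
    [[0,0,-0.015],[0,0,0]],
    [[0,0,-0.03],[0,0,0]],
    [[0,0,-0.045],[0,0,0]],
    [[0,0,-0.055],[0,0,0]],
    [[0,0,-0.065],[0,0,0]],
    [[0,0,-0.072],[0,0,0]],
    [[0,0,-0.076],[0,0,0]],
    [[0,0,-0.076],[0,0,0]],
    [[0,0,-0.076],[0,0,0]],
  ],
)

```text
clock: 15.25
ee_pos: [0.4956, -0.2429, 0.0217]
eef_rot: [[0.152, -0.002, -0.988], [0.988, -0.001, 0.153], [-0.001, -1.0, 0.002]]
wrist_force: [-0.8, 0.1, -1.3]
width: 0.0109
```

servo_tool(
  deltas=[
    [[0,0,-0.001],[0,0,0]],
    [[0,0,-0.002],[0,0,0]],
    [[0,0,-0.003],[0,0,0]],
    [[0,0,-0.003],[0,0,0]],
    [[0,0,-0.003],[0,0,0]],
  ],
)

```text
clock: 15.67
ee_pos: [0.4955, -0.2427, 0.0186]
eef_rot: [[0.152, -0.003, -0.988], [0.988, -0.001, 0.152], [-0.001, -1.0, 0.002]]
wrist_force: [-0.6, 0.9, -1.5]
width: 0.011
```

servo_tool(
  deltas=[
    [[0,0,-0.0008],[0,0,0]],
    [[0,0,-0.0016],[0,0,0]],
    [[0,0,-0.002],[0,0,0]],
    [[0,0,-0.002],[0,0,0]],
  ],
)

```text
clock: 16.0
ee_pos: [0.4954, -0.2427, 0.0164]
eef_rot: [[0.152, -0.003, -0.988], [0.988, -0.0, 0.152], [-0.001, -1.0, 0.003]]
wrist_force: [0.4, -0.6, -1.3]
width: 0.0109
```

servo_tool(
  deltas=[
    [[0,0,-0.0005],[0,0,0]],
    [[0,0,-0.001],[0,0,0]],
    [[0,0,-0.0015],[0,0,0]],
    [[0,0,-0.0015],[0,0,0]],
  ],
)

```text
clock: 16.33
ee_pos: [0.4954, -0.2427, 0.0149]
eef_rot: [[0.152, -0.003, -0.988], [0.988, -0.0, 0.152], [-0.001, -1.0, 0.003]]
wrist_force: [0.2, -0.0, -0.9]
width: 0.0108
```

servo_tool(
  deltas=[
    [[0,0,-0.0005],[0,0,0]],
    [[0,0,-0.001],[0,0,0]],
    [[0,0,-0.001],[0,0,0]],
  ],
)

```text
clock: 16.58
ee_pos: [0.4955, -0.2427, 0.0142]
eef_rot: [[0.152, -0.003, -0.988], [0.988, -0.0, 0.152], [-0.001, -1.0, 0.002]]
wrist_force: [-1.2, -0.1, 2.4]
width: 0.0109
```

servo_tool(
  deltas=[
    [[0,0,-0.0005],[0,0,0]],
    [[0,0,-0.001],[0,0,0]],
    [[0,0,-0.001],[0,0,0]],
  ],
)

```text
clock: 16.83
ee_pos: [0.4955, -0.2428, 0.0142]
eef_rot: [[0.153, -0.002, -0.988], [0.988, -0.0, 0.153], [-0.0, -1.0, 0.002]]
wrist_force: [-4.2, 3.0, 14.0]
width: 0.0106
```

servo_tool(
  deltas=[
    [[0,0,0.0008],[0,0,0]],
    [[0,0,0.0008],[0,0,0]],
    [[0,0,0.0008],[0,0,0]],
  ],
)

```text
clock: 17.08
ee_pos: [0.4956, -0.2428, 0.0142]
eef_rot: [[0.152, -0.002, -0.988], [0.988, -0.001, 0.152], [-0.001, -1.0, 0.002]]
wrist_force: [-1.3, 1.0, 7.1]
width: 0.0112
```

servo_tool(
  deltas=[
    [[0,0,0],[0,0,0]],
    [[0,0,0],[0,0,0]],
    [[0,0,0],[0,0,0]],
    [[0,0,0],[0,0,0]],
    [[0,0,0],[0,0,0]],
  ],
  claw=0.04,
)

```text
clock: 17.5
ee_pos: [0.4954, -0.2427, 0.0136]
eef_rot: [[0.152, -0.003, -0.988], [0.988, -0.0, 0.152], [-0.001, -1.0, 0.003]]
wrist_force: [0.2, 0.3, 1.1]
width: 0.0399
```

servo_tool(
  deltas=[
    [[0,0,0.005],[0,0,0]],
    [[0,0,0.015],[0,0,0]],
    [[0,0,0.03],[0,0,0]],
    [[0,0,0.05],[0,0,0]],
    [[0,0,0.08],[0,0,0]],
    [[0,0,0.11],[0,0,0]],
    [[0,0,0.14],[0,0,0]],
    [[0,0.03,0.17],[0,0,0]],
    [[0,0.065,0.18],[0,0,0]],
    [[0,0.1,0.18],[0,0,0]],
    [[0,0.14,0.18],[0,0,0]],
    [[0,0.17,0.18],[0,0,0]],
  ],
)

```text
clock: 18.5
ee_pos: [0.4953, -0.0698, 0.1952]
eef_rot: [[0.151, -0.001, -0.988], [0.988, 0.001, 0.151], [0.0, -1.0, 0.001]]
wrist_force: [0.0, 0.5, -0.8]
width: 0.0401
```

Run:
```python
from h import *
st()
im,d=camera("side");imt,dt=camera("top")
cv2.imwrite("pics/s8.png",im[:,:,::-1]);cv2.imwrite("pics/t8.png",imt[:,:,::-1])
for c,d in(("side",d),("top",dt)):
    X=cloud(c,d);r=regions_of(c,"cover");print(c,[(x["p"],x["rect"]) for x in r[:2]])
    if r:
        p=X[r[0]["mask"]];p=p[(p[:,2]>.003)&(p[:,2]<.025)]
        for _ in range(5):
            A=np.c_[p[:,:2],np.ones(len(p))];k=np.linalg.lstsq(A,p[:,2],rcond=None)[0];r_=A@k-p[:,2];p=p[abs(r_)<max(.002,2*r_.std())]
        print(len(p),k,"ctr",p.mean(0),cv2.minAreaRect(p[:,:2].astype(np.float32)))
st()
```

```text
t 18.5 pos [ 0.4953 -0.0698  0.1952] F -0.0342 L -0.2646 z 0.1952 f [ 0.03  0.49 -0.75] FF 0.1 w 0.0401
side [(0.93, [342.7, 151.0, 69.8, 46.7])]
1295 [-0.00031492 -0.00357622  0.01039808] ctr [ 0.48985292 -0.23325484  0.01109013] ((0.49570029973983765, -0.24398967623710632), (0.09338948875665665, 0.1350121945142746), 82.14654541015625)
top [(0.88, [451.0, 244.7, 30.2, 79.3])]
1202 [0.00217659 0.00769185 0.01140738] ctr [ 0.49276322 -0.26952191  0.01040427] ((0.49575746059417725, -0.2704719603061676), (0.13557597994804382, 0.050812266767024994), 0.5351206660270691)
t 18.7 pos [ 0.4955 -0.0722  0.1947] F -0.0342 L -0.267 z 0.1947 f [ 0.42 -0.13  0.41] FF 0.4 w 0.04
```

View pics/s8.png

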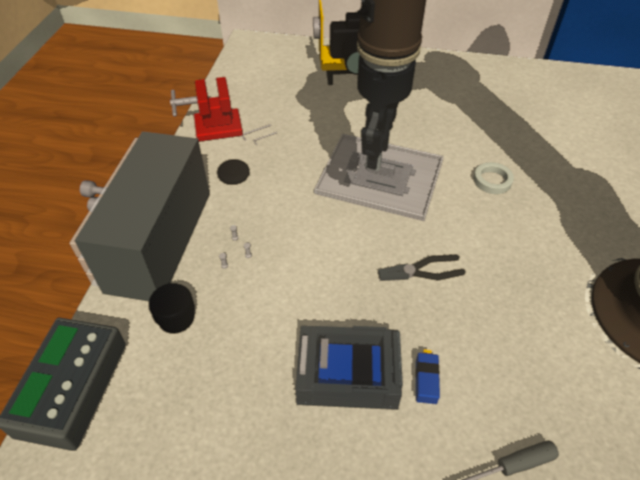

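View pics/t8.png

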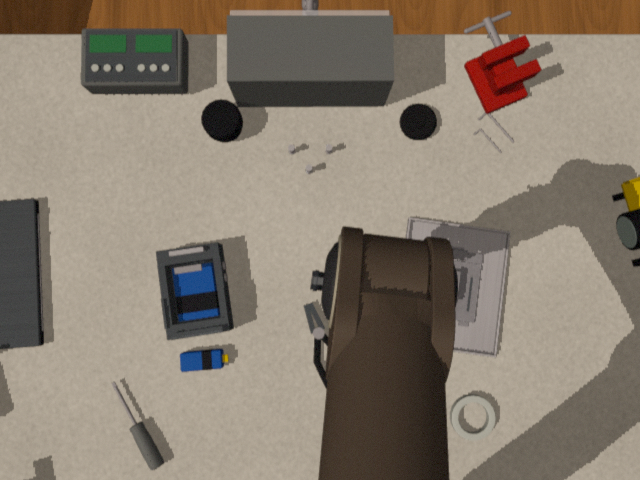

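```bash
python3 -c "
from cell import *
print(sign_off())"
```

```text
the job is handed in; nothing more can be done
None
```

The cover is off the battery box and lying flat, right way up, in the parts tray. I handed the job in at about 18.7 s of the 67 s allowed; no verdict was reported.

- **Tab:** I felt for the push lug and touched it about where the camera depth put it. It clicked after about 6 mm; the highest force I read was 10.7 N, then it dipped to about 8 N. I raised the fingertip about 16 mm with the tab still pressed, then backed off. Depth then showed the front sprung up about 13 mm.
- **Cover removal:** I gripped the rib at the cover's tilt, drew the cover about 8.7 mm forward with about 2 N of drag, and lifted it off without snagging.
- **Placing:** I levelled the cover and lowered it in small steps. The last step pressed into the tray at about 14 N on the wrist (limit 25 N), so I eased off before opening the fingers.

**Last checks:**
- The cover's top face is 10.4 to 11.1 mm above the bench, so it rests on the tray floor.
- Its tilt is under 0.01 rad, and its centre is within a few mm of the tray's centre.
- The arm was clear at 0.195 m height with no contact force.
- The bystanders look unmoved by eye. The arm hid part of the cover and the pliers from the top camera, so I judged those from the side view.

**One slip:** an early approach move stopped about 50 mm short, to one side of the front of the box, and I lowered the fingers there without touching anything. I corrected it before pressing the tab.

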